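# Start a coach screw square with a T-handle socket wrench

## Robot

A 7-joint arm with a two-finger parallel gripper is mounted at the origin on a cart in front of the work surface, level with it; the furniture and walls round the work are solid. World frame = base frame: x ahead of the robot, y to its left, z up, the work surface at z = 0. Lengths are in m, angles in rad, forces in N, time in s.
With the tool pointing down it reaches from about 0.4 to 0.875 m from the base axis. Payload 19.3 kg.
Tool frame: the origin (TCP) lies on the centre line of the jaws, within the pads' length; the fingertips stand 8 mm ahead of it and the grasp point (between the pads) lies 11 mm behind it; z points along the fingers, y is the line along which they close (so a half turn about z gives the same grasp; the last joint's range is limited). The gripper opens to 85 mm and grips with 20 to 120 N. Pads are 22 mm wide; open, the fingers measure 114 mm over their backs; the gripper's body (76 mm by 85 mm) begins 54 mm behind the grasp point. The pads swing forward as they close: fully open they stand 13 mm farther back than shut.
Start: joints at [1.134, 0.521, -0.036, 1.599, 0.021, 1.021, -0.113], TCP at [0.224, -0.583, 0.211] pointing down, gripper open.
Joint ranges: [-2.91, 2.91], [-0.3, 2.13], [-1.5, 1.42], [0.17, 2.43], [-1.26, 4.41], [0.16, 1.93], [-2.52, 2.52]. Speed limits (rad/s): [1.89, 1.89, 2.39, 2.39, 3.01, 3.01, 3.01].

## Interface

Orientations are given as [roll, pitch, yaw] about the fixed x, y, z axes, in that order (R = Rz(yaw) Ry(pitch) Rx(roll)).
In Python, from workcell import status, grab_frame, camera_params, bot, search_frame, silhouettes gives the robot as it stands.
- The arm moves only by the shell command python3 -m creep 'ROWS' [FORCE]. ROWS is JSON, a list of rows, each a list of 5 numbers: the shift along the tool's x, y, z in units of 60 mm (1.0 is 60 mm), then the turn about the tool's z in units of 8 degrees (1.0 is 8 degrees), then the opening, from 0 (shut) to 1 (fully open). In form: [[x, y, z, twist, hand], ...]. A call has 1 to 5 rows; each row is the pose to reach, as a shift and turn from the pose commanded when the call began, along the tool's axes at that moment; what a row does not reach only later rows make up. A row lasts 1/8 s, in which the tool goes at most 62.5 mm and 10.7 degrees, less where a joint would pass 70% of its speed; a pose out of reach is approached as far as the arm can. A call with a gripper value outside its range is refused whole. The fingers move at their own pace and stop on an object; FORCE is the grip in N (left out, the last holds). Time passes only in rows, so rows that repeat a pose let the fingers close. It gives the time, the measured TCP pose, the force, the opening and the grip force at its end, in the units of the state.
- status.observe(): the state, without advancing time (a new reading comes with each control period).
- grab_frame(name): name is "scene" or "top"; returns the picture (384x512x3 uint8, blue, green, red); there is no depth.
- camera_params(name): a dict with "K" (3x3 intrinsics, pixels), "rvec" (rotation vector, rad) and "tvec" (3), from world to camera coordinates, as OpenCV has them. Camera axes: x right, y down, z forward; pixel columns grow to the right and rows downward; lengths in m; the calibration is good to about 2 mm. A picture is of the moment at which its call begins. camera_params takes no time and is no camera call.
- bot.job_done(): hands the job in; it is judged then, once.
Trained networks look in the newest picture that a camera, given by its name, has taken for a name from the list of things; names that differ only in an ending like _2 or _b are one class to them, and where a whole thing is asked for, a point or a joint stands for the part that bears it (a point fixed in the world has none). Each returns a list of dicts, best first, with "p" (0 to 1); they miss things now and then, are a little off and sometimes report something else, mostly with a low value. They report only what shows in the picture. A call takes as long as a camera call.
- search_frame(camera, name): "extent" ([left, top, right, bottom] as shares, 0 to 1, of the picture: columns of its width, rows of its height, round what is visible of it).
- silhouettes(camera, name): "mask" (384x512 bool, what is visible of it) and "extent" ([left, top, right, bottom] as shares, 0 to 1, of the picture: columns of its width, rows of its height, round what is visible of it).
The state is a dict: "clock": time; "qpos": joint angles; "qd": joint speeds; "joint_efforts": joint torques, N m; "position": TCP position; "tool_rot": TCP orientation; "force": force on the tool from outside, world axes, zero at the start; "moment": the same for the moment, N m; "grip_width": finger opening in m; "finger_force": force on a finger pad.
Only numpy, scipy, OpenCV 4.12 (cv2) and the standard library are available. Lean on these libraries where they do the work, as an engineer would, in place of code of your own. Each camera call takes 0.05 s, during which the arm holds its last target. There are 200 camera calls.

## Task

A chopping board lies upside down on the worktop to have its steel rails refitted: three coach screws are home and the fourth leans in its pilot hole. Take the T-handle socket wrench off the finished screw, fit it right over the head of the leaning screw and bring that screw upright over its hole before you turn it; then, with a light steady push (about 10 N, never over 25 N), start it with a quarter turn clockwise, still pushing when the turn ends. Let go and leave the wrench standing on the upright screw, and disturb nothing else.

Things in the scene. Friction and masses are not known exactly. Their poses are not given: they have to be found in the camera images.
- board: Upside-down chopping board of pale and brown staves, 170 x 204 x 38 mm, fixed; origin under its centre, x, y along these sides. Two dark steel rails (150 x 28 x 4, along x, at y = +-60 mm; top 42 mm over the worktop) with rubber feet 8 mm high at their ends. M10 coach screws at x = +-38, y = +-60 mm: three home, their heads 9 mm high over the rail; any one of the four is the leaning one.
- wrench: T-handle socket wrench, 101 mm tall, 130-210 g, standing on a finished screw's head. Origin mid socket mouth (lowest end), z up the shaft. Steel socket 24 mm wide; inside a hexagon 18.1 mm across flats, flats facing +-x, 6.5 mm deep. Handle: black bar with red bands along y, 104 mm long, 14.5 mm wide in x (pinch it so), 18 mm high, centre 92 mm above the origin.
- wrench_grip (a point): Centre of the handle bar, 92 mm above the socket's mouth; axes as the wrench's.
- socket_end: Flat end face inside the wrench's socket, 6.5 mm above its mouth; origin in the middle of the face, axes as the wrench's. It rests on the top of a screw's head when the socket is fully on.
- coach_screw: The leaning screw. Origin: the point about which it leans, under the hole's middle, 6 mm below the rail's top; z up along the screw. 10 mm shank; hexagon head 17 mm across flats, 7 mm high, its top 1.5 mm narrowed to 15 mm as lead-in. Not measured, so feel or look: its top lies 36 to 46 mm up the axis, the hexagon faces any way; the wrench drops over it within 7 degrees of any of six positions.
- pilot_hole (a point): Middle of the leaning screw's hole at the rail's top, 42 mm above the worktop inside a washer; z up. Upright, the screw stands on this vertical line. At the start it leans 4 to 9 degrees to any side; friction (about 0.04 N m, 1 N sideways at the head) keeps it where it is left, it does not right itself.
- screw_turn (a joint): Turn of the leaning screw, rad; 0 at the start, grows clockwise seen from above, when the screw sinks 4.5 mm a turn (0.72 mm a rad), so that the wrench has to follow it down to keep its push. Turning takes about 0.08 N m. It says nothing of where the hexagon faces. The socket has some 15 to 25 degrees of play on the head.
- mug: Blue and white mug, 92 mm tall, near the back of the worktop; origin under its middle. Leave alone.
- garlic: Garlic bulb, 53 mm, near the back of the worktop; origin under its middle. Leave alone.
- salt_shaker: Glass salt shaker with grey top, 44 mm wide, 90 mm tall, near the back of the worktop; origin under its middle. Leave alone.
- biscuits: Biscuit packet, 51 x 177 x 78 mm, on the far left side of the sink; origin under its middle. Leave alone.
- kitchen_tape: Roll of tan tape, 96 mm across, 25 mm high, lying left in front of the sink; origin under its middle. Leave alone.

How it is judged:
By the outcome, as a careful person would: the job done as asked, in the order asked, and still so for the second after the job is handed in, with the robot touching nothing.
It also fails if it takes over 72 s, if anything falls off the work surface, if the arm or the gripper's body presses on something with over 40 N, if the wrist force passes 120 N, or if a joint passes its speed limit or range.

## Working session

There is one attempt and no reset: what is moved stays moved. The work goes in short steps, Python scripts to look and compute and a shell command to move; the robot and the scene stay as the last step left them, time stands still between calls to the robot, and variables do not carry over. Pictures are saved under pics/ and viewed, at most 10 in all, crops included, and the job is handed in when it is done.

```bash
ls; mkdir -p pics; cat > h.py <<'E'
import numpy as np, cv2
from workcell import status, grab_frame, camera_params, bot, search_frame, silhouettes
def cam(n):
    p=camera_params(n); return np.array(p["K"]),np.array(p["rvec"],float).ravel(),np.array(p["tvec"],float).ravel()
def proj(n,P):
    K,r,t=cam(n); return cv2.projectPoints(np.array(P,float).reshape(-1,3),r,t,K,None)[0].reshape(-1,2)
def back(n,uv,z):
    K,r,t=cam(n); R=cv2.Rodrigues(r)[0]; c=-R.T@t
    d=R.T@np.linalg.inv(K)@np.array([uv[0],uv[1],1.]); return c+d*(z-c[2])/d[2]
E
python3 - <<'E'
from h import *
s=status.observe(); print({k:np.round(v,3).tolist() for k,v in s.items()})
a=grab_frame("scene");b=grab_frame("top")
cv2.imwrite("pics/s0.png",a);cv2.imwrite("pics/t0.png",b)
for c in("scene","top"):
    K,r,t=cam(c);print(c,K[0,0],-cv2.Rodrigues(r)[0].T@t)
    for n in("board","wrench","coach_screw"):
        for d in search_frame(c,n)[:4]: print(c,n,round(d["p"],2),np.round(np.array(d["extent"])*[512,384,512,384],1))
E
```

```text
pics
{'clock': 0.0, 'qpos': [1.134, 0.522, -0.036, 1.6, 0.021, 1.021, -0.113], 'qd': [-0.001, -0.001, -0.001, -0.002, 0.001, 0.001, -0.002], 'joint_efforts': [-0.001, -92.712, 1.98, -36.994, 0.018, 0.008, 0.0], 'position': [0.224, -0.583, 0.211], 'tool_rot': [-3.141, 0.0, 0.367], 'force': [0.04, -0.106, 0.119], 'moment': [-0.029, 0.03, 0.021], 'finger_force': 0.0, 'grip_width': 0.085}
scene 410.88531279679387 [0.18779174 0.50590677 0.77862106]
scene board 0.8 [284.7 145.9 356.7 212.4]
scene wrench 0.97 [295.9 141.8 319.5 181.8]
scene wrench 0.42 [235.4 279.3 279.9 324.2]
scene coach_screw 0.59 [337.4 147.1 342.6 160.6]
top 379.77038704254113 [ 0.45392586 -0.06357604  1.16734691]
top board 0.85 [277.  191.5 359.3 266.6]
top wrench 0.8 [283.5 212.7 324.6 224.9]
top coach_screw 0.28 [284.7 159.8 317.1 174.5]
```

```bash
python3 - <<'E'
from h import *
a=cv2.imread("pics/s0.png");b=cv2.imread("pics/t0.png")
A=cv2.resize(a[120:240,260:380],(600,600),interpolation=cv2.INTER_CUBIC)
cv2.imwrite("pics/s0c.png",A)
B=cv2.resize(b[170:282,250:390],(700,560),interpolation=cv2.INTER_CUBIC)
cv2.imwrite("pics/t0c.png",B)
E
```

```text
(no output)
```

View pics/s0c.png

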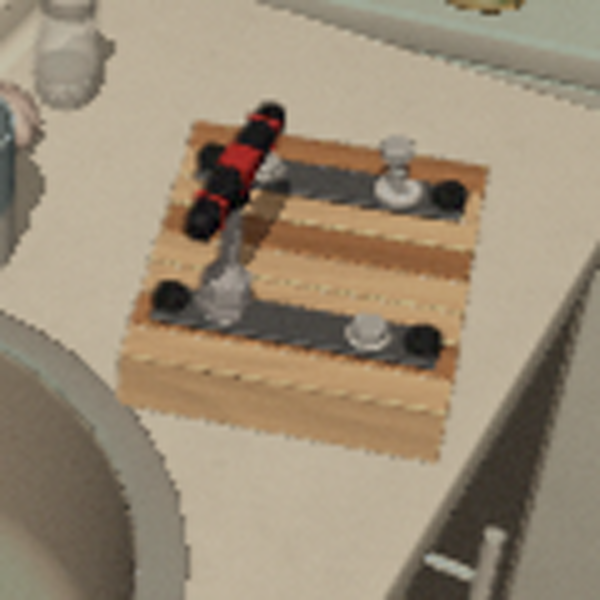

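View pics/t0c.png

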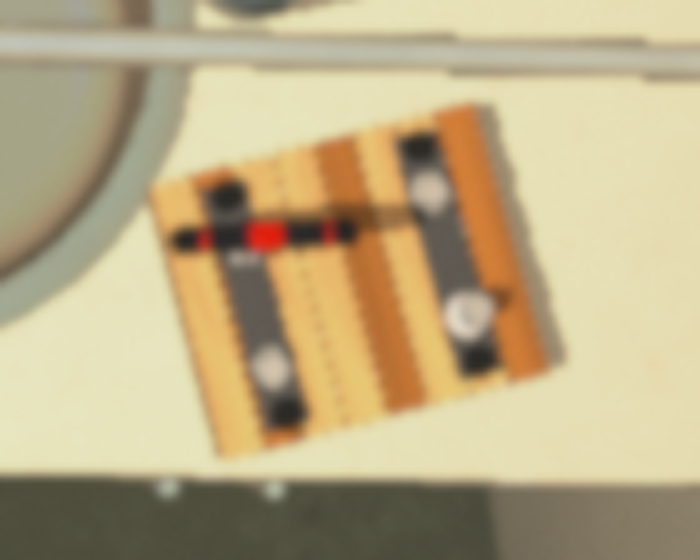

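The scene crop shows the wrench standing at crop (227,290) with its handle's middle near (237,165). The leaning screw has its head at (398,150) and its washer at (398,190). In the top crop the handle's middle is at (265,236) and the leaning head at (467,315). Next I fit the board.

```bash
cat > fit.py <<'E'
from h import *
from scipy.optimize import least_squares
T=lambda l:[(250+x/5,170+y/5) for x,y in l]
S=lambda l:[(260+x/5,120+y/5) for x,y in l]
def W(p,P):
    P=np.atleast_2d(np.array(P,float));c,s=np.cos(p[2]),np.sin(p[2])
    return np.c_[p[0]+c*P[:,0]-s*P[:,1],p[1]+s*P[:,0]+c*P[:,1],P[:,2]]
# board x axis ~ away from robot, +y left. order feet: (+,+),(-,+),(+,-),(-,-)
def model(p):
    f=p[3]; feet=[(f,.06,.05),(-f,.06,.05),(f,-.06,.05),(-f,-.06,.05)]
    heads=[(-.038,.06,.051),(.038,-.06,.051)]
    cor=[(.085,.102,.038),(-.085,.102,.038),(.085,-.102,.038),(-.085,-.102,.038)]
    return W(p,feet+heads+cor)
top=np.array(T([(226,193),(285,412),(417,146),(478,359),(270,367),(430,190),(150,187),(220,458),(478,103),(550,370)]))
E
python3 - <<'E'
from fit import *
p0=back("top",(250+350/5,170+280/5),.04);print(p0)
# world axes in top view
print(proj("top",[p0,p0+[.1,0,0],p0+[0,.1,0]]))
r=least_squares(lambda p:(proj("top",model(p))-top).ravel(),[p0[0],p0[1],.25,.066],loss="soft_l1",f_scale=.5)
print(r.x,np.round(r.fun.reshape(-1,2),2))
m=proj("scene",model(r.x)); print("scene crop pred",np.round((m-[260,120])*5))
print("hole cands crop",np.round((proj("scene",W(r.x,[(a*.038,b*.06,.042) for a in(1,-1) for b in(1,-1)]))-[260,120])*5))
print("bar",back("top",(303,217.2),.092+.042+.0025+.009),)
for e in((172,240),(357,232)): print(back("top",T([e])[0],.145))
for z in(.042+.030,.042+.04): print("head",back("top",(343.4,233),z))
E
```

```text
[ 0.47914266 -0.29993112  0.04      ]
[[320.         226.        ]
 [320.0552619  192.65909129]
 [286.61410755 225.30432535]]
[ 0.48056876 -0.29912191  0.27170414  0.06571486] [[-0.    0.32]
 [-0.21 -0.02]
 [ 0.42 -0.18]
 [ 0.16  0.23]
 [ 0.38 -0.25]
 [ 0.4  -0.01]
 [-0.54 -1.01]
 [ 0.14  0.61]
 [-1.23 -0.78]
 [-0.22  0.69]]
scene crop pred [[174. 287.]
 [425. 332.]
 [219. 149.]
 [453. 187.]
 [372. 321.]
 [267. 156.]
 [119. 350.]
 [450. 412.]
 [199. 117.]
 [492. 164.]]
hole cands crop [[225. 307.]
 [266. 168.]
 [369. 333.]
 [401. 190.]]
bar [ 0.49953209 -0.23141964  0.1455    ]
[ 0.49630555 -0.18100569  0.145     ]
[ 0.50280755 -0.28170231  0.145     ]
head [ 0.45961769 -0.36166995  0.072     ]
head [ 0.45956573 -0.35894849  0.082     ]
```

View pics/s0.png

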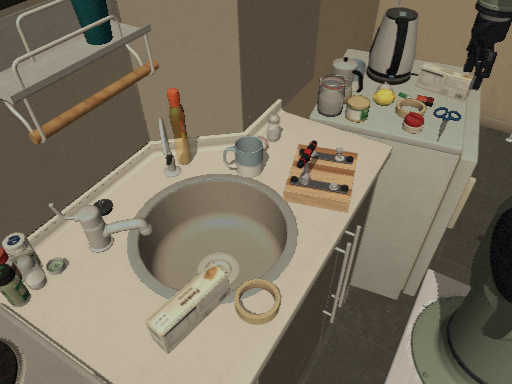

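```bash
cat >> fit.py <<'E'
top=top-.4
sc=np.array(S([(171,296),(423,340),(213,157),(449,196),(367,330),(272,168),(119,362),(442,418),(197,123),(490,168)]))-.4
def fitboth():
    def f(q):
        return np.r_[(proj("top",model(q))+q[4:6]-top).ravel(),(proj("scene",model(q))+q[6:8]-sc).ravel(),q[4:8]]
    return least_squares(f,[.48,-.3,.27,.066,0,0,0,0],loss="soft_l1",f_scale=.5)
E
python3 - <<'E'
from fit import *
r=fitboth();print(np.round(r.x,4));print(np.round(r.fun[:40].reshape(-1,2),1).tolist())
q=r.x
w,l=W(q,[(.038,.06,.051),(-.038,-.06,.042)]);print(w,l)
# wrench bar and leaning head, triangulated with per-camera shifts
def tri(a,b,z0):
    f=lambda P:np.r_[proj("top",P)[0]+q[4:6]-a,proj("scene",P)[0]+q[6:8]-b]
    r=least_squares(f,z0);return r.x,np.round(r.fun,2)
t=lambda x,y:np.array([250+x/5,170+y/5])-.4
s=lambda x,y:np.array([260+x/5,120+y/5])-.4
print("bar ends",tri(t(174,240),s(203,224),[.5,-.18,.14]),tri(t(355,232),s(270,112),[.5,-.28,.14]))
print("bar mid",tri(t(265,236),s(237,166),[.5,-.23,.14]))
print("head",tri(t(467,314),s(398,146),[.46,-.36,.08]))
E
```

```text
[ 0.4819 -0.2965  0.2729  0.0659  0.4085  0.0605 -0.1249  0.8183]
[[-0.1, 0.3], [-0.2, 0.0], [0.3, -0.3], [0.1, 0.2], [0.3, -0.2], [0.3, -0.0], [-0.6, -1.0], [0.1, 0.6], [-1.3, -0.8], [-0.3, 0.6], [-0.0, -0.2], [-0.1, -0.0], [0.5, -0.0], [0.2, -0.2], [0.3, -0.2], [-1.5, -0.9], [-0.5, -0.7], [1.1, 0.4], [-0.2, 0.3], [-0.1, 0.7]]
[ 0.50231891 -0.22851098  0.051     ] [ 0.46147283 -0.36455361  0.042     ]
bar ends (array([ 0.49671011, -0.18057265,  0.14261988]), array([ 0.15,  0.34, -0.33, -0.02])) (array([ 0.50594954, -0.27845055,  0.14110155]), array([-0.28, -0.66,  0.66,  0.04]))
bar mid (array([ 0.50151739, -0.22951553,  0.14191244]), array([-0.1 , -0.23,  0.23,  0.01]))
head (array([ 0.46234655, -0.35556507,  0.08448139]), array([-0.13, -0.34,  0.34,  0.01]))
```

The full view shows the worktop clear around the board, with the mug at about (248,155) and the shaker at (273,127), both away from the path. I start moving above the wrench.

```bash
python3 -m creep '[[0.8,-0.5,0,-1.2,1],[1.6,-0.95,0,-2.4,1],[2.4,-1.4,0,-3.5,1],[3.2,-1.9,0,-4.6,1],[4.0,-2.4,0,-5.8,1]]' 80
```

```text
clock: 1.02
position: [0.3975, -0.3615, 0.2116]
tool_rot: [3.141, 0.0, 1.182]
force: [1.2, -0.8, 0.6]
grip_width: 0.0854
finger_force: 0.0
```

```bash
python3 -m creep '[[0.9,0.25,0,-1.2,1],[1.8,0.5,0,-2.3,1],[2.72,0.77,0,-3.39,1],[2.72,0.77,0,-3.39,1],[2.72,0.77,0,-3.39,1]]'
```

```text
clock: 1.65
position: [0.5016, -0.2303, 0.2113]
tool_rot: [-3.141, 0.0, 1.649]
force: [0.6, -0.3, 0.2]
grip_width: 0.0852
finger_force: 0.0
```

```bash
python3 - <<'E'
from h import *
s=status.observe();print(np.round(s["position"],4),np.round(s["tool_rot"],3),np.round(s["qpos"],2))
a=grab_frame("scene");b=grab_frame("top")
A=cv2.resize(a[100:220,240:360],(480,480),interpolation=cv2.INTER_CUBIC)
cv2.imwrite("pics/s1.png",A)
E
```

```text
[ 0.5016 -0.2303  0.2113] [-3.141  0.     1.649] [ 0.65  0.43 -0.44  1.78  0.22  0.98  0.2 ]
```

View pics/s1.png

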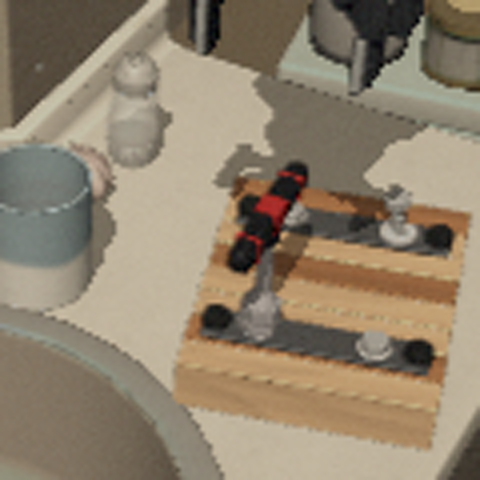

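The fingers straddle the bar (crop (205,20) and (365,75), bar at (270,210)), so I go down and close.

```bash
python3 -m creep '[[0,0,0.6,0,1],[0,0,1.2,0,1],[0,0,1.43,0,0.6],[0,0,1.43,0,0.3],[0,0,1.43,0,0.25]]' 80
```

```text
clock: 2.38
position: [0.5024, -0.2305, 0.1268]
tool_rot: [3.14, 0.001, 1.649]
force: [-0.2, 0.2, -0.2]
grip_width: 0.0324
finger_force: 0.0
```

```bash
python3 -m creep '[[0,0,0,0,0.22],[0,0,0,0,0.19],[0,0,0,0,0.17],[0,0,0,0,0.15],[0,0,0,0,0.13]]' 60
```

```text
clock: 3.0
position: [0.5021, -0.2301, 0.1259]
tool_rot: [3.141, 0.0, 1.65]
force: [-0.8, -0.7, 6.2]
grip_width: 0.0111
finger_force: 3.0
```

```bash
python3 -m creep '[[0,0,0,0,0.1],[0,0,0,0,0.0],[0,0,0,0,0.0],[0,0,0,0,0.0],[0,0,0,0,0.0]]' 80; python3 -c "
from h import *
s=status.observe();print(s['position'],s['tool_rot'],s['moment'],s['force'])"
```

```text
clock: 3.62
position: [0.5023, -0.2301, 0.1261]
tool_rot: [3.141, 0.0, 1.65]
force: [-1.4, -0.2, 8.2]
grip_width: -0.0001
finger_force: 4.3
[ 0.50228911 -0.23012244  0.1260756 ] [3.14070292e+00 4.56865479e-04 1.64989192e+00] [-0.02141428  0.11757108  0.07082449] [-1.43874554 -0.21249851  8.18512161]
```

```bash
python3 - <<'E'
from h import *
a=grab_frame("scene");b=grab_frame("top")
A=cv2.resize(a[100:220,240:360],(480,480),interpolation=cv2.INTER_CUBIC)
B=cv2.resize(b[180:280,260:360],(480,480),interpolation=cv2.INTER_CUBIC)
cv2.imwrite("pics/s2.png",np.hstack([A,B])[:, :800])
for n in("wrench",):
  for c in("scene","top"):
    for d in search_frame(c,n)[:2]: print(c,n,round(d["p"],2),np.round(np.array(d["extent"])*[512,384,512,384],1))
E
```

```text
top wrench 0.38 [284.6 210.5 297.4 222.4]
```

View pics/s2.png

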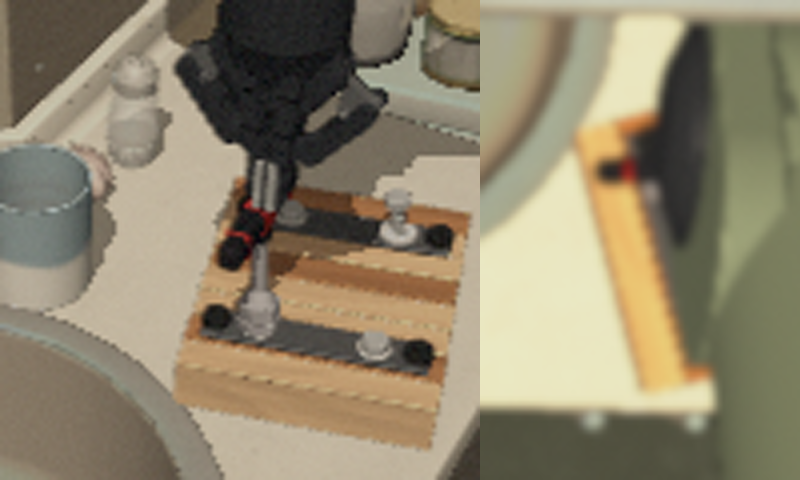

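```bash
python3 - <<'E'
from h import *
s=status.observe();print(s['position'],s['force'],s['moment'],s['grip_width'],s['finger_force'])
P=[(.5023,-.2301,z) for z in(.118,.126,.137,.1455)]
P+= [(.502+dx,-.230+dy,.1365) for dx,dy in((.005,-.05),(-.005,.05),(-.0045,.045))]+[(.502,-.229,.0445)]
print(np.round((proj("scene",P)+[-.12,.82]-[240,100]+.5)*4))
# before
print(np.round((proj("scene",[(.4967,-.1806,.1425),(.506,-.2785,.1425)])+[-.12,.82]-[240,100]+.5)*4))
E
```

```text
[ 0.50225794 -0.23012137  0.12605903] [-0.37139603  0.33536851  9.52730503] [-0.00529235  0.15622036 -0.00890588] 0.00011841648745075603 4.249884590681177
[[267. 242.]
 [268. 232.]
 [270. 219.]
 [271. 208.]
 [298. 174.]
 [240. 268.]
 [243. 263.]
 [259. 330.]]
[[242. 260.]
 [299. 168.]]
```

```bash
python3 -m creep '[[0,0,-0.1,0,0],[0,0,-0.2,0,0],[0,0,-0.35,0,0],[0,0,-0.35,0,0]]' 80; python3 - <<'E'
from h import *
s=status.observe();print(s['position'],s['force'],s['moment'],s['grip_width'],s['finger_force'])
a=grab_frame("scene")
A=cv2.resize(a[120:200,265:345],(640,600),interpolation=cv2.INTER_CUBIC)
cv2.imwrite("pics/s3.png",A)
E
```

```text
clock: 4.32
position: [0.5022, -0.2302, 0.1474]
tool_rot: [3.14, 0.001, 1.65]
force: [0.4, -0.7, -0.1]
grip_width: -0.0
finger_force: 0.0
[ 0.50223768 -0.23016527  0.14742058] [ 0.41335872 -0.67788065 -0.08041288] [ 0.00455521  0.00133609 -0.02655734] -3.3687737052321714e-05 0.0
```

View pics/s3.png

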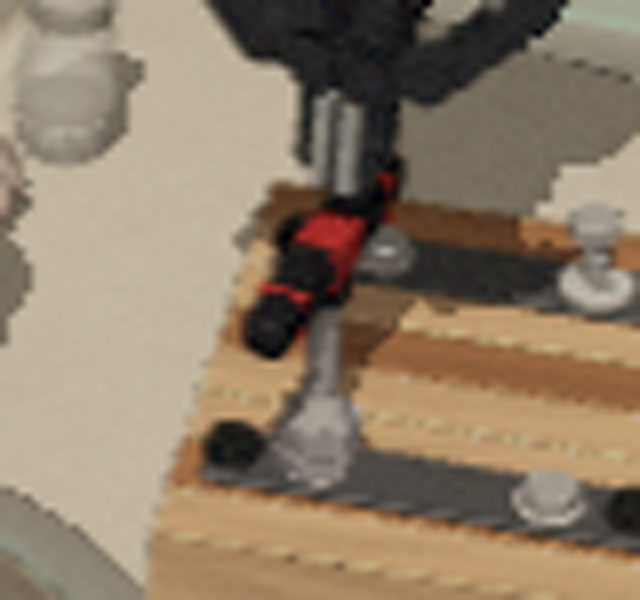

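The picture shows the bar's red middle at crop (335,245), unmoved and not hidden by the shut fingers. The fingers therefore closed on top of the bar rather than around it, which fits the upward force of about 9 N. I'll open higher up and go about 28 mm deeper.

```bash
python3 -m creep '[[0,0,-0.5,0,0.3],[0,0,-0.5,0,1],[0,0,-0.5,0,1],[0,0,-0.5,0,1],[0,0,-0.5,0,1]]' 80
```

```text
clock: 5.0
position: [0.5016, -0.2299, 0.1761]
tool_rot: [-3.141, -0.0, 1.65]
force: [0.3, 0.1, 0.9]
grip_width: 0.0854
finger_force: 0.0
```

```bash
python3 -m creep '[[0,0,0.5,0,1],[0,0,0.85,0,1],[0,0,1.1,0,1],[0,0,1.1,0,1]]' 80; python3 - <<'E'
from h import *
s=status.observe();print(s['position'],s['force'],s['grip_width'])
a=grab_frame("scene")
A=cv2.resize(a[100:200,245:345],(600,600),interpolation=cv2.INTER_CUBIC)
cv2.imwrite("pics/s4.png",A)
E
```

```text
clock: 5.5
position: [0.5014, -0.2297, 0.1098]
tool_rot: [-3.14, -0.001, 1.65]
force: [-0.4, -0.6, 0.2]
grip_width: 0.0855
finger_force: 0.0
[ 0.5014413  -0.22973948  0.10978557] [-0.4198166  -0.63359247  0.21576229] 0.08545134318604336
```

View pics/s4.png

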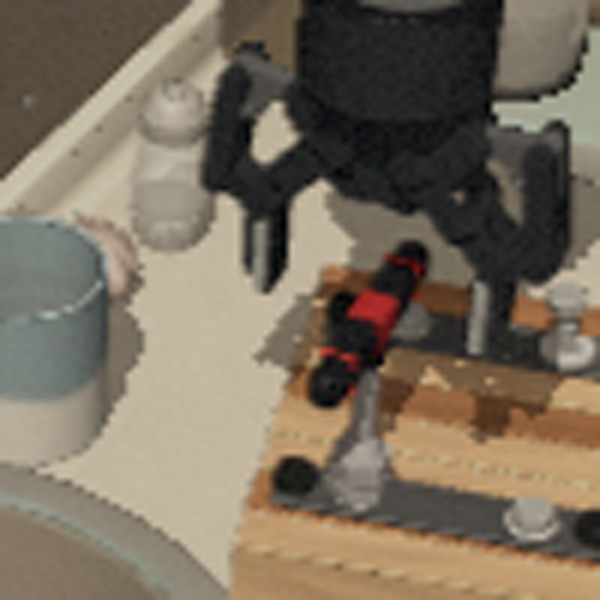

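```bash
python3 - <<'E'
from h import *
from scipy.optimize import least_squares
L=np.array([245+265/6,100+287/6])-.42;R=np.array([245+481/6,100+353/6])-.42
d=np.array([.997,.079,0])
sh=np.array([-.12,.82])
f=lambda q:np.r_[proj("scene",np.array([.5014,-.2297,q[0]])+d*q[1])[0]+sh-L,proj("scene",np.array([.5014,-.2297,q[0]])-d*q[1])[0]+sh-R]
r=least_squares(f,[.115,.043]);print(r.x,r.fun)
g=lambda q:np.r_[proj("scene",np.array(q[:3])+d*q[3])[0]+sh-L,proj("scene",np.array(q[:3])-d*q[3])[0]+sh-R,(q[3]-.046)*1000]
r=least_squares(g,[.5,-.23,.115,.043]);print(r.x,r.fun)
b=grab_frame("top")
B=cv2.resize(b[170:282,250:390],(700,560),interpolation=cv2.INTER_CUBIC)
cv2.imwrite("pics/t4.png",B)
E
```

```text
[0.14153426 0.04750619] [ 0.80789618  0.2483491   0.85444448 -0.08775779]
[ 0.49259877 -0.2040202   0.16313599  0.046     ] [-4.76269348e-02  1.60911996e-01  4.61730595e-02 -1.55999942e-01
 -1.14062232e-09]
```

View pics/t4.png

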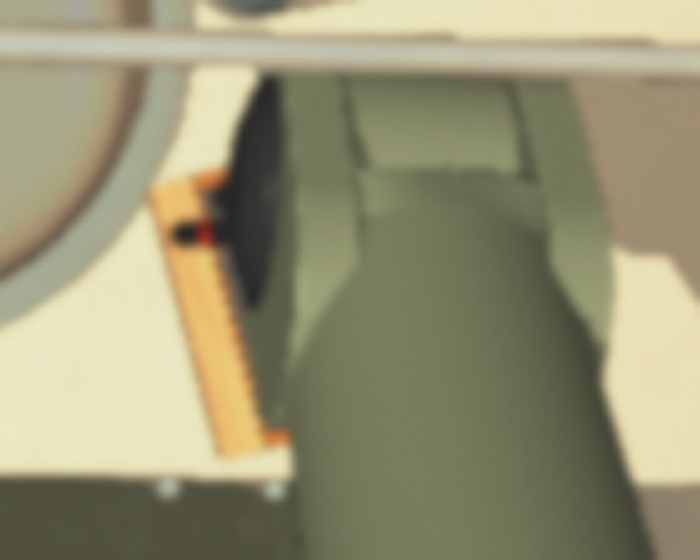

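The top view shows the board and bar in place: bar end at (172,236), board corner at (155,190). In the scene picture the open fingertips, (265,285) and (480,352), straddle the bar but only reach z of about 0.142, level with its top. I go about 12 mm lower before closing.

```bash
python3 -m creep '[[0,0,0.2,0,1],[0,0,0.2,0,0.5],[0,0,0.2,0,0.3],[0,0,0.2,0,0.2],[0,0,0.2,0,0.1]]' 80
```

```text
clock: 6.22
position: [0.502, -0.2301, 0.0989]
tool_rot: [3.141, 0.0, 1.65]
force: [-3.2, -0.1, 21.7]
grip_width: 0.0134
finger_force: 79.9
```

```bash
python3 -m creep '[[0,0,0,0,0.0],[0,0,0,0,0.0],[0,0,0,0,0.0]]' 80; python3 -c "
from h import *
s=status.observe();print(s['position'],s['tool_rot'],s['moment'],s['force'])"
```

```text
clock: 6.6
position: [0.5019, -0.2301, 0.099]
tool_rot: [3.141, 0.0, 1.65]
force: [-2.3, 0.5, 5.9]
grip_width: 0.0128
finger_force: 78.2
[ 0.50192412 -0.23011414  0.0989753 ] [3.14140500e+00 3.00987737e-04 1.64982897e+00] [0.03225388 0.45285762 0.02031235] [-2.26567324  0.45303477  5.92819275]
```

```bash
python3 -m creep '[[0,0,-0.1,0,0],[0,0,-0.3,0,0],[0,0,-0.6,0,0],[0,0,-0.95,0,0],[0,0,-0.95,0,0]]' 80; python3 - <<'E'
from h import *
s=status.observe();print(s['position'],s['tool_rot'],s['moment'],s['force'],s['qpos'],s['grip_width'])
a=grab_frame("scene");cv2.imwrite("pics/raw5.png",a)
for n in("wrench","coach_screw"):
  for d in search_frame("scene",n)[:2]: print(n,round(d["p"],2),np.round(np.array(d["extent"])*[512,384,512,384],1))
E
```

```text
clock: 7.22
position: [0.5028, -0.2304, 0.1577]
tool_rot: [3.139, 0.002, 1.65]
force: [1.2, 0.9, -2.7]
grip_width: 0.0133
finger_force: 78.3
[ 0.50276139 -0.23040994  0.15771003] [3.13879150e+00 1.59257899e-03 1.64969872e+00] [ 0.02167382  0.01530486 -0.00219024] [ 1.17255051  0.86429103 -2.7298378 ] [ 0.6338605   0.49907537 -0.42517005  1.83177625  0.26360369  0.86309165
  0.16132202] 0.01334505352997522
wrench 0.53 [297.7 129.5 311.9 166.4]
```

```bash
python3 - <<'E'
from h import *
a=cv2.imread("pics/raw5.png");b=cv2.imread("pics/t0.png")
A=cv2.resize(a[140:170,325:355],(600,600),interpolation=cv2.INTER_LANCZOS4)
# use the start pictures: top (arm clear)
B=cv2.resize(b[222:242,334:354],(400,400),interpolation=cv2.INTER_LANCZOS4)
C=np.zeros((600,800,3),np.uint8);C[:,:400]=A[:,100:500];C[:400,400:]=B
cv2.imwrite("pics/z5.png",C)
E
```

```text
(no output)
```

View pics/z5.png

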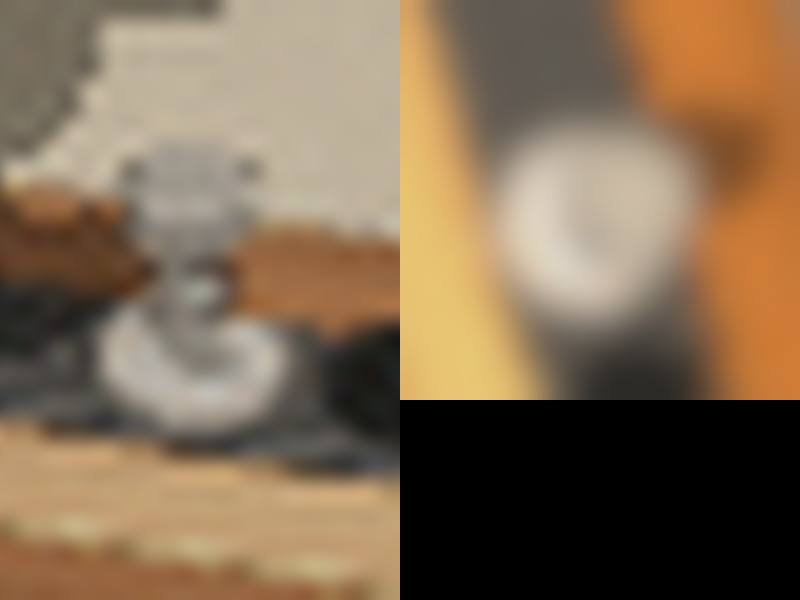

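In the scene half the washer's middle is about (195,360) and the head top's middle about (188,175). In the top half the washer's middle is about (585,240) and the head about (636,184). I solve the lean from those differences.

```bash
python3 - <<'E'
from h import *
from scipy.optimize import least_squares
H=np.array([.4610,-.3655,.0435]);P0=np.array([.4610,-.3655,.036])
ds=np.array([-.35,-9.25]);dt=np.array([2.55,-2.8])
def top(q):
    L,a,b=q; u=np.array([a,b,np.sqrt(1-a*a-b*b)]);return P0+L*u
def f(q):
    T=top(q)
    return np.r_[proj("scene",T)[0]-proj("scene",H)[0]-ds,(proj("top",T)[0]-proj("top",H)[0]-dt)*.7,(q[0]-.041)*150]
r=least_squares(f,[.041,0,0]);print(r.x,r.fun,(top(r.x)-P0)*1e3,np.degrees(np.hypot(*r.x[1:])))
J=lambda c:np.array([proj(c,H+d)[0]-proj(c,H)[0] for d in np.eye(3)*.01]);print(J("scene"),J("top"))
# hex corner line: image left-right through head, horizontal plane direction seen horizontal
j=J("scene")[:2];print("dir horizontal in img, world angle",np.degrees(np.arctan2(*(np.linalg.solve(j.T,[1,0])[::-1]))))
for z in(.0435,.042):print("washer world",back("scene",np.array([339.275,157.5])-[-.12,.82],z),back("top",np.array([334+185.5/20-.5,222+240.5/20-.5])-[.41,.06],z))
E
```

```text
[0.03936064 0.15144753 0.01973806] [-0.31605177 -0.17081993  0.04002064  0.49881491 -0.24590441] [ 5.96107124  0.77690251 38.89886653] 8.750689110199097
[[-3.32239779 -1.16158002]
 [-1.44068164  1.98608902]
 [ 0.46274956 -2.79208737]] [[-1.60221970e-02 -3.37764737e+00]
 [-3.32641053e+00 -6.69762840e-02]
 [ 9.01123953e-01 -3.32447507e-03]]
dir horizontal in img, world angle -149.67842854186014
washer world [ 0.46367154 -0.36990412  0.0435    ] [ 0.45832932 -0.36630621  0.0435    ]
washer world [ 0.46423447 -0.3716912   0.042     ] [ 0.45833519 -0.36671026  0.042     ]
```

```bash
python3 -m creep '[[-0.7,-0.25,0,0,0],[-1.4,-0.5,0,0,0],[-2.2,-0.77,0,0,0],[-2.2,-0.77,0,0,0],[-2.2,-0.77,0,0,0]]'; python3 - <<'E'
from h import *
s=status.observe();print(s['position'],s['tool_rot'],s['force'],s['moment'],s['qpos'])
E
```

```text
clock: 8.0
position: [0.4661, -0.3646, 0.1549]
tool_rot: [-3.141, -0.001, 1.65]
force: [0.6, 0.6, -1.0]
grip_width: 0.0135
finger_force: 78.2
[ 0.46608934 -0.36461084  0.15492558] [-3.14101245e+00 -1.18285380e-03  1.64987975e+00] [ 0.60111216  0.60414285 -0.96716468] [ 0.04845601 -0.02749911 -0.00265056] [ 0.84295208  0.55857507 -0.39924577  1.7290611   0.26348162  0.90834356
  0.4137946 ]
```

```bash
python3 -m creep '[[0,0,0.15,0,0],[0,0,0.3,0,0],[0,0,0.34,0,0],[0,0,0.34,0,0]]';python3 -m creep '[[0,0,0.02,0,0],[0,0,0.04,0,0],[0,0,0.04,0,0]]'; python3 -m creep '[[0,0,0.02,0,0],[0,0,0.04,0,0],[0,0,0.04,0,0]]'
```

```text
clock: 8.5
position: [0.4663, -0.365, 0.1349]
tool_rot: [-3.141, -0.0, 1.65]
force: [-0.3, 0.2, -1.4]
grip_width: 0.0134
finger_force: 78.2
clock: 8.88
position: [0.4662, -0.3653, 0.1328]
tool_rot: [-3.142, -0.0, 1.65]
force: [-0.1, 0.4, -1.5]
grip_width: 0.013
finger_force: 78.2
clock: 9.25
position: [0.4662, -0.3652, 0.1303]
tool_rot: [-3.141, -0.0, 1.65]
force: [0.8, -0.6, -1.8]
grip_width: 0.0134
finger_force: 78.2
```

```bash
for i in 1; do python3 -m creep '[[0,0,0.015,0,0],[0,0,0.03,0,0],[0,0,0.03,0,0]]'; python3 -m creep '[[0,0,0.015,0,0],[0,0,0.03,0,0],[0,0,0.03,0,0]]'; python3 -c "
from h import *
s=status.observe();print(s['moment'],s['force'])"; done
```

```text
clock: 9.62
position: [0.4663, -0.3653, 0.1286]
tool_rot: [3.142, 0.0, 1.65]
force: [-0.6, 0.1, 0.4]
grip_width: 0.0133
finger_force: 78.5
clock: 10.0
position: [0.4664, -0.3653, 0.127]
tool_rot: [3.141, 0.0, 1.65]
force: [-1.4, -1.5, -1.0]
grip_width: 0.0131
finger_force: 78.2
[-0.01008951  0.2218957  -0.01908258] [-1.43007062 -1.47895429 -0.99636915]
```

```bash
python3 -m creep '[[0,0,0.015,0,0],[0,0,0.03,0,0],[0,0,0.03,0,0]]'; python3 -m creep '[[0,0,0.015,0,0],[0,0,0.03,0,0],[0,0,0.03,0,0]]'; python3 -c "
from h import *
s=status.observe();print(s['moment'],s['force'])"
```

```text
clock: 10.38
position: [0.4671, -0.3652, 0.1255]
tool_rot: [3.14, 0.0, 1.65]
force: [1.1, 0.7, 8.0]
grip_width: 0.0133
finger_force: 79.6
clock: 10.75
position: [0.4677, -0.3655, 0.1241]
tool_rot: [3.139, 0.001, 1.65]
force: [3.7, 0.1, 10.6]
grip_width: 0.0136
finger_force: 80.0
[ 0.08713291 -0.92715319  0.08274244] [ 3.74836484  0.0822134  10.60361149]
```

```bash
python3 -m creep '[[0,0,-0.015,0,0],[0,0,-0.02,0,0],[0,0,-0.02,0,0]]'; for i in 1; do python3 -m creep '[[0,0,0,-0.3,0],[0,0,0,-0.6,0],[0,0,0,-0.6,0]]'; python3 -c "
from h import *
s=status.observe();print(s['moment'],s['force'])"; done
```

```text
clock: 11.12
position: [0.4668, -0.3654, 0.1246]
tool_rot: [3.141, 0.0, 1.65]
force: [4.4, 0.3, 3.8]
grip_width: 0.013
finger_force: 79.1
clock: 11.5
position: [0.4659, -0.3653, 0.1243]
tool_rot: [-3.141, -0.0, 1.735]
force: [2.4, 0.0, 4.8]
grip_width: 0.0134
finger_force: 79.3
[-0.19742799 -0.41037038 -0.02401848] [2.36166938 0.04077167 4.83813138]
```

```bash
python3 -m creep '[[0,0,0,-0.3,0],[0,0,0,-0.6,0],[0,0,0,-0.6,0]]'; python3 -c "
from h import *
s=status.observe();print(s['moment'],s['force'])"
```

```text
clock: 11.88
position: [0.466, -0.3653, 0.1243]
tool_rot: [-3.141, -0.0, 1.817]
force: [0.2, -0.0, 4.7]
grip_width: 0.0129
finger_force: 79.2
[ 0.02935555 -0.35681447 -0.01653229] [ 0.18440042 -0.02062     4.74295822]
```

```bash
for i in 1; do python3 -m creep '[[0,0,0,-0.35,0],[0,0,0,-0.7,0],[0,0,0,-0.7,0]]'; python3 -c "
from h import *
s=status.observe();print(s['moment'])";  python3 -m creep '[[0,0,0,-0.35,0],[0,0,0,-0.7,0],[0,0,0,-0.7,0]]'; python3 -c "
from h import *
s=status.observe();print(s['moment'])"; done
```

```text
clock: 12.25
position: [0.466, -0.3652, 0.1243]
tool_rot: [-3.141, -0.0, 1.914]
force: [0.9, -0.6, 4.1]
grip_width: 0.0129
finger_force: 79.1
[ 0.16802806 -0.33635323  0.08804869]
clock: 12.62
position: [0.4661, -0.3651, 0.1243]
tool_rot: [-3.141, -0.0, 2.012]
force: [-0.1, 0.2, 5.1]
grip_width: 0.0129
finger_force: 79.2
[ 0.27449647 -0.16806172 -0.06379858]
```

```bash
cat > r.py <<'E'
from h import *
s=status.observe();print("F",np.round(s['force'],2),"M",np.round(s['moment'],3),"P",np.round(s['position'],4),"yaw",round(s['tool_rot'][2],3),"j7",round(s['qpos'][6],2))
E
python3 -m creep '[[0,0,-0.03,0,0],[0,0,-0.06,0,0],[0,0,-0.06,0,0]]' >/dev/null; python3 r.py
python3 -c "
from h import *
s=status.observe();y=s['tool_rot'][2];print('unit world -x in tool:',-np.cos(y),-np.sin(y))"
```

```text
F [-0.1  -0.38 -2.41] M [-0.016  0.303 -0.08 ] P [ 0.466  -0.3653  0.128 ] yaw 2.012 j7 0.7
unit world -x in tool: 0.4273756384131583 -0.9040741472307154
```

```bash
python3 -m creep '[[0.01,-0.02,0,0,0],[0.02,-0.045,0,0,0],[0.02,-0.045,0,0,0]]' >/dev/null; python3 r.py
python3 -m creep '[[0,0,0,0,0]]' >/dev/null;python3 r.py
python3 -m creep '[[0,0,-0.03,0,0],[0,0,-0.05,0,0],[0,0,-0.05,0,0]]' >/dev/null; python3 r.py;python3 -m creep '[[0,0,0,0,0]]' >/dev/null;python3 r.py
python3 -m creep '[[0,0,-0.03,0,0],[0,0,-0.08,0,0],[0,0,-0.08,0,0],[0,0,-0.08,0,0]]' >/dev/null; python3 r.py
```

```text
F [ 0.94 -0.28 -1.33] M [ 0.029 -0.388  0.024] P [ 0.4634 -0.3654  0.1282] yaw 2.013 j7 0.71
F [ 1.54 -0.07 -1.27] M [-0.099 -0.415 -0.178] P [ 0.4634 -0.3654  0.1281] yaw 2.013 j7 0.71
F [ 0.19  0.17 -2.74] M [-0.045  0.025  0.036] P [ 0.4632 -0.3653  0.1311] yaw 2.013 j7 0.71
F [-0.04  0.43 -1.25] M [-0.028 -0.088 -0.055] P [ 0.4632 -0.3653  0.1309] yaw 2.013 j7 0.71
F [-0.44  0.58 -0.76] M [ 0.009  0.029 -0.003] P [ 0.4633 -0.3653  0.1358] yaw 2.013 j7 0.71
```

Moving sideways at TCP z 0.128 loads the wrist, and at 0.131 it is free. The head top is therefore about z 0.076, so the stop at 0.124 was a full 6.5 mm fit. I twist back to the middle of the play and fit again where the screw now leans less.

```bash
python3 -m creep '[[-0.006,0.012,0,0.8,0],[-0.006,0.012,0,1.8,0],[-0.006,0.012,0.06,1.8,0],[-0.006,0.012,0.08,1.8,0],[-0.006,0.012,0.08,1.8,0]]' >/dev/null; python3 r.py
python3 -m creep '[[0,0,0.02,0,0],[0,0,0.04,0,0],[0,0,0.04,0,0]]' >/dev/null;python3 r.py
python3 -m creep '[[0,0,0.01,0,0],[0,0,0.025,0,0],[0,0,0.025,0,0]]' >/dev/null;python3 r.py
python3 -m creep '[[0,0,0.01,0,0],[0,0,0.02,0,0],[0,0,0.02,0,0]]' >/dev/null;python3 r.py
```

```text
F [-0.13  0.19 -1.42] M [-0.056  0.005 -0.033] P [ 0.4639 -0.3653  0.1308] yaw 1.763 j7 0.5
F [ 0.32  0.17 -1.99] M [ 0.013 -0.04   0.115] P [ 0.4641 -0.3653  0.1285] yaw 1.762 j7 0.49
F [-1.31 -0.12  2.83] M [-0.06  -0.086 -0.149] P [ 0.4643 -0.3654  0.1273] yaw 1.762 j7 0.49
F [ 1.58 -0.28  6.5 ] M [ 0.135 -0.378  0.184] P [ 0.4648 -0.3654  0.1264] yaw 1.762 j7 0.49
```

```bash
python3 -m creep '[[0,0,-0.03,0,0],[-0.003,0.018,-0.03,0,0],[-0.003,0.018,-0.03,0,0]]' >/dev/null; python3 r.py
python3 -m creep '[[0,0,0.01,0,0],[0,0,0.03,0,0],[0,0,0.03,0,0]]' >/dev/null;python3 r.py
python3 -m creep '[[0,0,0.01,0,0],[0,0,0.02,0,0],[0,0,0.02,0,0]]' >/dev/null;python3 r.py
```

```text
F [-1.07 -0.36  0.38] M [-0.06  0.15  0.03] P [ 0.465  -0.3653  0.1276] yaw 1.762 j7 0.49
F [1.05 1.   6.17] M [ 0.206 -0.419  0.043] P [ 0.4659 -0.3653  0.1263] yaw 1.762 j7 0.49
F [ 1.64 -0.    8.49] M [ 0.267 -0.519 -0.164] P [ 0.4662 -0.3653  0.1254] yaw 1.762 j7 0.49
```

```bash
python3 -m creep '[[0,0,-0.01,0,0],[0,0,-0.01,0.6,0],[0,0,-0.01,0.9,0],[0,0,-0.01,0.9,0]]' >/dev/null; python3 r.py
for i in 1; do python3 -m creep '[[0,0,0,0.3,0],[0,0,0,0.6,0],[0,0,0,0.6,0]]' >/dev/null;python3 r.py
python3 -m creep '[[0,0,0,0.3,0],[0,0,0,0.6,0],[0,0,0,0.6,0]]' >/dev/null;python3 r.py
python3 -m creep '[[0,0,0,0.3,0],[0,0,0,0.6,0],[0,0,0,0.6,0]]' >/dev/null;python3 r.py
python3 -m creep '[[0,0,0,0.3,0],[0,0,0,0.6,0],[0,0,0,0.6,0]]' >/dev/null;python3 r.py; done
```

```text
F [2.85 0.69 4.49] M [ 0.077 -1.038  0.035] P [ 0.4657 -0.3653  0.1255] yaw 1.637 j7 0.39
F [ 4.2  -0.55  5.17] M [ 0.026 -1.007 -0.136] P [ 0.4657 -0.3653  0.1255] yaw 1.553 j7 0.31
F [2.85 0.46 4.84] M [-0.075 -0.988  0.026] P [ 0.4656 -0.3654  0.1255] yaw 1.469 j7 0.24
F [2.94 0.32 5.44] M [-0.077 -1.016  0.21 ] P [ 0.4655 -0.3654  0.1254] yaw 1.386 j7 0.17
F [ 0.07 -1.41 -2.81] M [-0.242  0.091 -0.088] P [ 0.4644 -0.3652  0.1248] yaw 1.301 j7 0.1
```

The push fell from 5 N to zero at yaw 1.30, so the hexagon has dropped in. I follow it down gently.

```bash
python3 -m creep '[[0,0,0.02,0.2,0],[0,0,0.03,0.3,0],[0,0,0.03,0.3,0]]' >/dev/null;python3 r.py
python3 -m creep '[[0,0,0.015,0,0],[0,0,0.03,0,0],[0,0,0.03,0,0]]' >/dev/null;python3 r.py
python3 -m creep '[[0,0,0.01,0,0],[0,0,0.02,0,0],[0,0,0.02,0,0]]' >/dev/null;python3 r.py
```

```text
F [-1.16 -0.15  7.48] M [-0.018  0.504 -0.194] P [ 0.4653 -0.3654  0.1239] yaw 1.258 j7 0.07
F [-0.85  1.18 16.16] M [0.329 0.28  0.114] P [ 0.466  -0.3657  0.1228] yaw 1.259 j7 0.07
F [-1.35  2.1  23.3 ] M [0.446 0.409 0.112] P [ 0.4665 -0.366   0.1224] yaw 1.259 j7 0.06
```

```bash
python3 -m creep '[[0,0,-0.03,0,0],[0,0,-0.045,0,0],[0,0,-0.045,0,0]]' >/dev/null;python3 r.py
python3 -m creep '[[0,0,0,0.25,0],[0,0,0,0.5,0],[0,0,0,0.5,0]]' >/dev/null;python3 r.py
python3 -m creep '[[0,0,0,0.25,0],[0,0,0,0.5,0],[0,0,0,0.5,0]]' >/dev/null;python3 r.py
```

```text
F [ 2.22 -0.72  5.41] M [-0.253 -0.426 -0.093] P [ 0.4655 -0.3655  0.1234] yaw 1.259 j7 0.07
F [ 2.36 -0.36  4.9 ] M [-0.304 -0.378  0.074] P [ 0.4655 -0.3655  0.1233] yaw 1.188 j7 0.01
F [ 1.12 -1.84  4.5 ] M [-0.491 -0.43   0.045] P [ 0.4654 -0.3654  0.1233] yaw 1.119 j7 -0.05
```

```bash
python3 -m creep '[[0,0,0,-0.4,0],[0,0,0,-0.7,0],[-0.006,-0.016,0,-0.7,0],[-0.012,-0.032,0,-0.7,0],[-0.012,-0.032,0,-0.7,0]]' >/dev/null;python3 r.py
python3 -m creep '[[-0.003,-0.008,0,0,0],[-0.006,-0.016,0,0,0],[-0.006,-0.016,0,0,0]]' >/dev/null;python3 r.py
```

```text
F [ 3.74 -1.04  5.59] M [-0.336 -1.143 -0.211] P [ 0.4637 -0.3652  0.1234] yaw 1.217 j7 0.03
F [ 4.16 -1.07  4.49] M [-0.301 -1.281  0.068] P [ 0.4625 -0.3652  0.1233] yaw 1.217 j7 0.03
```

```bash
python3 - <<'E'
from h import *
a=grab_frame("scene");cv2.imwrite("pics/raw6.png",a)
A=cv2.resize(a[135:170,325:360],(595,595),interpolation=cv2.INTER_LANCZOS4)
cv2.imwrite("pics/z6.png",A)
P=[(.4625,-.3652,.0688),(.4625,-.3652,.083)]
print((proj("scene",P)+[-.12,.82]-[325,135]+.5)*17)
E
```

```text
[[266.28267052 287.83687718]
 [277.75165253 218.1152196 ]]
```

View pics/z6.png

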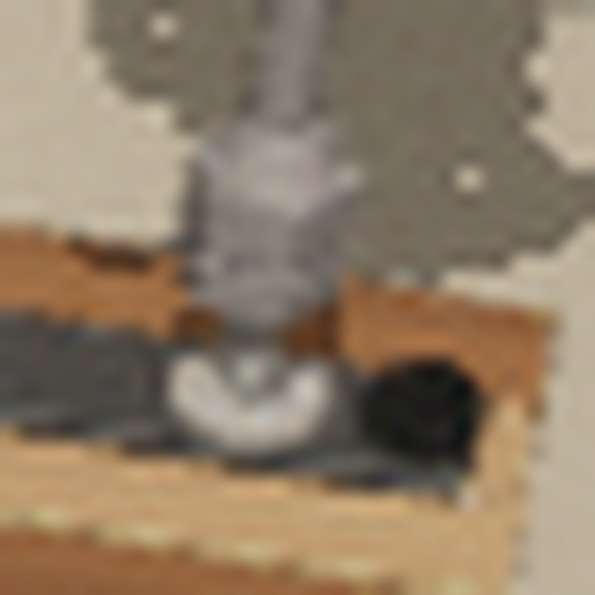

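The socket covers the head: below its rim, at (265,330), only a narrow shank of about 4.4 px shows. The socket's axis line passes close to the washer's middle at (248,405). I finish the last millimetre to upright and push down.

```bash
python3 -m creep '[[-0.003,-0.008,-0.01,0,0],[-0.006,-0.016,-0.02,0,0],[-0.006,-0.016,-0.02,0,0]]' >/dev/null;python3 r.py
python3 -m creep '[[0,0,0.01,0,0],[0,0,0.02,0,0],[0,0,0.02,0,0]]' >/dev/null;python3 r.py
python3 -m creep '[[0,0,0.01,0,0],[0,0,0.02,0,0],[0,0,0.02,0,0]]' >/dev/null;python3 r.py
```

```text
F [ 3.86 -1.08 -1.7 ] M [-0.327 -1.024 -0.182] P [ 0.4607 -0.365   0.1241] yaw 1.217 j7 0.04
F [ 0.87 -0.03  5.86] M [-0.033 -0.532 -0.134] P [ 0.4612 -0.3652  0.1235] yaw 1.217 j7 0.03
F [ 1.03  0.58 13.13] M [ 0.147 -0.244  0.121] P [ 0.4614 -0.3654  0.1228] yaw 1.217 j7 0.03
```

The fit is solid: a side load with no push, then a clean axial push. I ease to about 10 N and start the turn, feeding down.

```bash
python3 -m creep '[[0,0,-0.008,0,0],[0,0,-0.008,0,0],[0,0,-0.008,0,0]]' >/dev/null;python3 r.py
python3 -m creep '[[0,0,0,0.5,0],[0,0,0,1.0,0],[0,0,0.001,1.5,0],[0,0,0.002,2.0,0],[0,0,0.002,2.0,0]]' >/dev/null;python3 r.py
```

```text
F [1.28 0.42 8.88] M [-0.031 -0.437 -0.035] P [ 0.4612 -0.3653  0.123 ] yaw 1.217 j7 0.03
F [ 1.25 -0.06  9.88] M [-0.143 -0.262  0.081] P [ 0.4612 -0.3653  0.1229] yaw 0.937 j7 -0.2
```

```bash
python3 -m creep '[[0,0,0.001,0.5,0],[0,0,0.002,1.0,0],[0,0,0.002,1.5,0],[0,0,0.003,2.0,0],[0,0,0.003,2.0,0]]' ;python3 r.py
```

```text
clock: 25.42
position: [0.4612, -0.3654, 0.1227]
tool_rot: [3.141, 0.0, 0.657]
force: [1.7, -0.6, 9.2]
grip_width: 0.0133
finger_force: 81.7
F [ 1.66 -0.59  9.19] M [-0.334 -0.234  0.002] P [ 0.4612 -0.3654  0.1227] yaw 0.657 j7 -0.43
```

```bash
python3 -m creep '[[0,0,0.001,0.6,0],[0,0,0.002,1.2,0],[0,0,0.004,1.8,0],[0,0,0.005,2.4,0],[0,0,0.006,3.0,0]]' >/dev/null;python3 r.py
python3 -m creep '[[0,0,0.001,0.6,0],[0,0,0.002,1.2,0],[0,0,0.003,1.8,0],[0,0,0.004,2.4,0],[0,0,0.005,3.0,0]]' >/dev/null;python3 r.py
```

```text
F [ 0.62 -1.83 10.17] M [-0.415 -0.184 -0.022] P [ 0.4611 -0.3656  0.1224] yaw 0.237 j7 -0.78
F [-0.58 -1.49 11.4 ] M [-0.446 -0.046  0.226] P [ 0.4611 -0.3656  0.1221] yaw -0.182 j7 -1.12
```

```bash
python3 -m creep '[[0,0,0.0,0.6,0],[0,0,0.001,1.2,0],[0,0,0.002,1.9,0],[0,0,0.003,2.5,0],[0,0,0.003,3.1,0]]' >/dev/null;python3 r.py
python3 -m creep '[[0,0,0,0,0],[0,0,0,0,0],[0,0,0,0,0]]' >/dev/null;python3 r.py
```

```text
F [ 0.3  -1.12  9.15] M [-0.451  0.051  0.129] P [ 0.4609 -0.3656  0.1219] yaw -0.615 j7 -1.47
F [-0.11 -1.11  9.85] M [-0.465  0.063  0.005] P [ 0.4609 -0.3656  0.1219] yaw -0.612 j7 -1.47
```

```bash
python3 -m creep '[[0,0,0,0,0.15],[0,0,0,0,0.25],[0,0,0,0,0.4],[0,0,0,0,0.6],[0,0,0,0,0.8]]';python3 -m creep '[[0,0,0,0,1],[0,0,-0.2,0,1],[0,0,-0.5,0,1],[0,0,-1.0,0,1],[0,0,-1.3,0,1]]' 
python3 r.py
```

```text
clock: 28.3
position: [0.461, -0.365, 0.1212]
tool_rot: [3.142, 0.0, -0.612]
force: [-0.7, -0.2, -0.3]
grip_width: 0.067
finger_force: 0.0
clock: 28.92
position: [0.4615, -0.3656, 0.2021]
tool_rot: [-3.141, -0.002, -0.612]
force: [-0.3, 0.3, -0.3]
grip_width: 0.0851
finger_force: 0.0
F [-0.3   0.32 -0.34] M [ 0.012  0.044 -0.018] P [ 0.4615 -0.3656  0.2021] yaw -0.612 j7 -1.49
```

```bash
python3 -m creep '[[-0.1,0.8,0,0,1],[-0.3,1.7,0,0,1],[-0.4,2.6,0,0,1],[-0.6,3.5,0,0,1],[-0.6,3.5,0,0,1]]' |head -2
python3 - <<'E'
from h import *
from scipy.optimize import least_squares
a=grab_frame("scene");b=grab_frame("top");cv2.imwrite("pics/s9.png",a);cv2.imwrite("pics/t9.png",b)
for c in("scene","top"):
  for n in("wrench","coach_screw"):
    for d in silhouettes(c,n)[:2]:
      m=np.array(d["mask"]);ys,xs=np.nonzero(m);print(c,n,round(d["p"],2),len(xs),np.round(np.array(d["extent"])*[512,384,512,384],1),xs.mean(),ys.mean())
# red band pixels
for c,im,(r0,r1,c0,c1) in(("scene",a,(100,190,310,370)),("top",b,(195,265,320,385))):
  h=im[r0:r1,c0:c1].astype(int);red=(h[...,2]>110)&(h[...,1]<60)&(h[...,0]<60)
  n,l,st,ce=cv2.connectedComponentsWithStats(red.astype(np.uint8));print(c,[(st[i,4],np.round(ce[i]+[c0,r0],1)) for i in range(1,n)])
H=np.array([.4612,-.3662])
for z in(.067,.159,.168):print(z,proj("scene",[*H,z])+[-.12,.82],proj("top",[*H,z])+[.41,.06])
E
```

```text
clock: 29.55
position: [0.3069, -0.5194, 0.2009]
scene wrench 0.57 441 [329.9 112.4 360.  150.7] 343.34013605442175 131.3718820861678
scene coach_screw 0.51 3482 [147.2 264.9 230.4 350.6] 187.858414704193 307.2145318782309
top wrench 0.67 320 [342.  215.1 367.5 254.2] 350.86875 233.296875
top coach_screw 0.52 1100 [113.8 190.5 182.9 215.7] 145.84636363636363 203.92818181818183
scene [(np.int32(3), array([335.3, 115.3])), (np.int32(1), array([339., 114.])), (np.int32(29), array([344.4, 121.4])), (np.int32(5), array([353. , 128.4]))]
top [(np.int32(6), array([360. , 222.2])), (np.int32(54), array([352.5, 232.6])), (np.int32(9), array([345.4, 243.1]))]
0.067 [[340.66376486 151.90026356]] [[344.88310389 232.54428368]]
0.159 [[345.28326547 124.03017418]] [[354.24274193 232.50405003]]
0.168 [[345.76540514 121.1213585 ]] [[355.24961726 232.49972185]]
```

```bash
python3 - <<'E'
from fit import *
q=fitboth().x
def red(im,box):
  r0,r1,c0,c1=box;h=im[r0:r1,c0:c1].astype(int)
  w=np.clip(h[...,2]-h[...,1]-90,0,None)*((h[...,1]<75)&(h[...,0]<75))
  n,l,st,ce=cv2.connectedComponentsWithStats((w>0).astype(np.uint8));k=1+np.argmax(st[1:,4])
  y,x=np.nonzero(l==k);ww=w[y,x];return np.array([(x*ww).sum(),(y*ww).sum()])/ww.sum(),len(x)
def tri(a,b,z0):
  f=lambda P:np.r_[proj("top",P)[0]+q[4:6]-a,proj("scene",P)[0]+q[6:8]-b]
  r=least_squares(f,z0);return r.x,np.round(r.fun,2)
I=cv2.imread
a=red(I("pics/t0.png"),(205,230,280,330));b=red(I("pics/s0.png"),(135,170,290,325));print(a,b)
A=tri(a[0],b[0],[.5,-.23,.14])
c=red(I("pics/t9.png"),(195,265,320,385));d=red(I("pics/s9.png"),(100,190,310,370));print(c,d)
B=tri(c[0],d[0],[.46,-.366,.16]);print(A,B)
print("delta",B[0]-A[0],"expect",W(q,[(-.076,-.12,0)])-[q[0],q[1],0])
E
```

```text
(array([22.86228983, 11.74339472]), 41) (array([17.42961877, 15.87096774]), 29)
(array([33.04052369, 37.8553616 ]), 50) (array([34.41168289, 21.2433936 ]), 26)
(array([0.74447802, 0.23528532, 0.59237422]), array([ 30.17,  29.34, -30.64,  -8.55])) (array([0.71226371, 0.22903004, 0.58751578]), array([ 23.98,  24.6 , -24.97,  -6.56]))
delta [-0.03221431 -0.00625528 -0.00485844] expect [[-0.04084608 -0.13604263  0.        ]]
```

Forgot the crop offset; fixing.

```bash
python3 - <<'E'
from fit import *
q=fitboth().x
def tri(a,b,z0):
  f=lambda P:np.r_[proj("top",P)[0]+q[4:6]-a,proj("scene",P)[0]+q[6:8]-b]
  r=least_squares(f,z0);return r.x,np.round(r.fun,2)
A=tri(np.array([302.86,216.74]),np.array([307.43,150.87]),[.5,-.23,.14])
B=tri(np.array([353.04,232.86]),np.array([344.41,121.24]),[.46,-.366,.16])
print(A,B);print("delta",B[0]-A[0],"expect",W(q,[(-.076,-.12,0)])-[q[0],q[1],0])
for n,z in(("t0",0),("t9",0)):
  d=cv2.imread(f"pics/{n}.png")
x=cv2.absdiff(cv2.imread("pics/s0.png"),cv2.imread("pics/s9.png")).max(2);print("scene diff mug/garlic/shaker area",(x[100:180,215:285]>60).sum(),"board left",(x[185:215,285:350]>60).sum())
E
```

```text
(array([ 0.5010863 , -0.22933178,  0.148261  ]), array([-0.05, -0.12,  0.11,  0.01])) (array([ 0.46118211, -0.35865829,  0.17204666]), array([-0.16, -0.41,  0.43,  0.02]))
delta [-0.03990419 -0.12932651  0.02378566] expect [[-0.04084608 -0.13604263  0.        ]]
scene diff mug/garlic/shaker area 1 board left 0
```

The bar's red middle now triangulates about 5 to 6 mm toward +y of where it should stand if upright, a lean of roughly 2.5°. It moved when I let go. I go back and close the jaws on the upright position to re-centre it, then release more gently.

```bash
python3 -m creep '[[0.1,-0.9,0,0,1],[0.3,-1.8,0,0,1],[0.4,-2.7,0,0,1],[0.6,-3.49,0,0,1],[0.6,-3.49,0,0,1]]' >/dev/null; python3 r.py
python3 - <<'E'
from h import *
s=status.observe();y=s['tool_rot'][2];d=np.array([.4611,-.3661])-s['position'][:2]
print((np.array([[np.cos(y),np.sin(y)],[np.sin(y),-np.cos(y)]])@d/.06).round(3))
E
```

```text
F [-0.81  0.49 -0.1 ] M [-0.039  0.034  0.001] P [ 0.4643 -0.3616  0.1993] yaw -0.605 j7 -1.49
[-0.001  0.092]
```

```bash
python3 -m creep '[[0,0,0,0,1],[0,0,0,0,1]]' >/dev/null; python3 r.py; python3 -m creep '[[0,0,0.5,0,1],[0,0,0.9,0,1],[0,0,1.25,0,1],[0,0,1.25,0,1]]' >/dev/null; python3 r.py;python3 -m creep '[[0,0,0,0,0.6],[0,0,0,0,0.45],[0,0,0,0,0.35],[0,0,0,0,0.3],[0,0,0,0,0.26]]' 20 >/dev/null; python3 r.py;python3 -m creep '[[0,0,0,0,0.22],[0,0,0,0,0.2],[0,0,0,0,0.18],[0,0,0,0,0.17],[0,0,0,0,0.17]]' 20
```

```text
F [-0.27 -0.37 -0.49] M [0.005 0.016 0.058] P [ 0.46   -0.3663  0.1995] yaw -0.613 j7 -1.49
F [ 0.29 -0.18  0.27] M [ 0.013 -0.002 -0.04 ] P [ 0.4595 -0.3659  0.1233] yaw -0.613 j7 -1.47
F [-0.05 -0.81 -0.02] M [-0.053 -0.016  0.001] P [ 0.4608 -0.3656  0.1244] yaw -0.612 j7 -1.47
clock: 32.48
position: [0.4608, -0.3656, 0.1243]
tool_rot: [-3.142, -0.0, -0.612]
force: [-0.1, 0.1, -0.2]
grip_width: 0.0146
finger_force: 5.2
```

```bash
python3 -m creep '[[0,0,0,0,0.14],[0,0,0,0,0.14],[0.01,0.005,0,0,0.14],[0.025,0.01,0,0,0.14],[0.025,0.01,0,0,0.14]]' 25; python3 r.py; python3 -m creep '[[0,0,0,0,0.17],[0,0,0,0,0.18],[0,0,0,0,0.19],[0,0,0,0,0.2],[0,0,0,0,0.22]]' >/dev/null; python3 r.py
python3 -m creep '[[0,0,0,0,0.3],[0,0,0,0,0.5],[0,0,0,0,0.8],[0,0,0,0,1],[0,0,-0.3,0,1]]' >/dev/null; python3 r.py
python3 -m creep '[[0,0,-0.5,0,1],[0,0,-1,0,1],[-0.2,0.8,-1,0,1],[-0.4,1.7,-1,0,1],[-0.6,2.6,-1,0,1]]' >/dev/null;python3 -m creep '[[0,0.9,0,0,1],[0,0.9,0,0,1]]' >/dev/null; python3 r.py
cat > m.py <<'E'
from fit import *
import sys
q=fitboth().x
a=grab_frame("scene");b=grab_frame("top");cv2.imwrite("pics/s%s.png"%sys.argv[1],a);cv2.imwrite("pics/t%s.png"%sys.argv[1],b)
def red(im,r0,r1,c0,c1):
  h=im[r0:r1,c0:c1].astype(int)
  w=np.clip(h[...,2]-h[...,1]-90,0,None)*((h[...,1]<75)&(h[...,0]<75))
  n,l,st,ce=cv2.connectedComponentsWithStats((w>0).astype(np.uint8));k=1+np.argmax(st[1:,4])
  y,x=np.nonzero(l==k);ww=w[y,x];return np.array([(x*ww).sum(),(y*ww).sum()])/ww.sum()+[c0,r0]
c=red(b,195,265,320,385);d=red(a,100,190,310,370)
f=lambda P:np.r_[proj("top",P)[0]+q[4:6]-c,proj("scene",P)[0]+q[6:8]-d]
r=least_squares(f,[.46,-.366,.16]);print(c,d,r.x,np.round(r.fun,2),"off",(r.x-[.4603,-.3653,.1715])*1e3)
E
python3 m.py 10
```

```text
clock: 33.1
position: [0.4615, -0.3669, 0.1243]
tool_rot: [-3.141, 0.0, -0.612]
force: [-0.4, 1.2, 2.4]
grip_width: 0.0138
finger_force: 26.9
F [-0.38  1.16  2.36] M [0.519 0.27  0.023] P [ 0.4615 -0.3669  0.1243] yaw -0.612 j7 -1.47
F [-0.68  0.26  0.56] M [-0.005  0.014 -0.013] P [ 0.4616 -0.367   0.1243] yaw -0.612 j7 -1.47
F [ 0.2  -0.19  0.08] M [0.029 0.017 0.03 ] P [ 0.4611 -0.3665  0.1421] yaw -0.612 j7 -1.47
F [ 1.23  0.65 -0.47] M [ 0.032 -0.011 -0.028] P [ 0.3079 -0.5215  0.2037] yaw -0.618 j7 -1.11
[353.69456869 232.65974441] [344.41893831 120.86226686] [ 0.46180783 -0.36041759  0.17194054] [-0.17 -0.44  0.45  0.02] off [1.507826   4.882411   0.44053707]
```

```bash
python3 - <<'E'
from fit import *
q=fitboth().x
s0=cv2.imread("pics/s0.png").astype(float);s1=cv2.imread("pics/s10.png").astype(float)
D=np.abs(s1-s0).max(2)
np.set_printoptions(linewidth=200)
print("old wrench rows");print(D[150:186,298:316].astype(int)[::2])
print("new wrench");print(D[120:160,332:352].astype(int)[::2])
for n,P in(("old",(.5023,-.2285,0)),("new",(.4615,-.3646,0))):
  z0=.0445 if n=="old" else .0675
  print(n,np.round(proj("scene",[(P[0],P[1],z0+h) for h in(0,.02,.04,.06,.08,.101)])+q[6:8],1).tolist())
E
```

```text
old wrench rows
[[  2   2   3   3  10   1  44 106  70  62  50  60  84 110 128 118  29   4]
 [  1   3   4   1   3  36 101 138  98  91  69  61 111 132 110  17   2   1]
 [  1   2   4   6  10  32  27  53  48  58  58 132 118  31   9   1   5   2]
 [  3   2  28  61  49  37  45  61  70  78  69  72  33   8  24  30  33  34]
 [ 24  64 105 123 146 158 147 156 163 169 135 146  13   3  39  64  27  25]
 [ 65 135 161 160 154 130 108 133 187 171 180 130  77  69  74  76  76  79]
 [112 117 117 121 111 119  75 100  95  98  39  62  69  75  70  76  76  77]
 [114 105 102 118 127 140  71  65  58  64  65  66  67  62  61  60  62  11]
 [128 122 130 122 134  38  54  60  53  39  56  63  59  61  61  63   9   2]
 [ 26  40  68  78  12  19  56  86  85  60  70  71  65  59  14   3   5   4]
 [  4   3   2   3   5  41  89  95  68  89  78  73  71  14   4   1   3   3]
 [  1   1   2  20  66 111 110  99  74  82  77  77  12   2   1   1   1   2]
 [  1   1  46  96  94  91  91  37  31  50  71  46  12   3   3   3   2   1]
 [  3  17  79 106  39  31  30  35  32  39  46  65  31   6   1   4   2   1]
 [  2  10  11  29  23  19  20  25 
[... 1440 characters left out ...]
 [  1   2   2   0  13  52  57  34  26  25   8  48  72  93  31   4   1   1   2   1]
 [  3   4   2  12   6  29  56  40  35  17  16  48  90  92  73  72  69   9   1   3]
 [  2   1   2   3  36  37   7   4  14  25  46  40  47  57   8   2   2  44  38  38]
 [  3   7   1  32  10  36  45  56  46  10  44  63  64  11   1   2   2   2   2   5]
 [  5   2   2   2   1  14  33   8  23  54  78  66  18   2   5   1   4   8   1   5]
 [  3   3   1   2   2  16  39  35  10   1   4   2   1   4   3   2  10   6  10   2]]
old [[304.1, 182.0], [304.6, 176.4], [305.1, 170.5], [305.7, 164.6], [306.3, 158.4], [306.9, 151.8]]
new [[340.3, 152.0], [341.3, 146.2], [342.3, 140.3], [343.3, 134.2], [344.3, 128.0], [345.4, 121.2]]
```

The shaft runs along the projected vertical to within 0.2 px, with nearly the same slope. The remaining offset of the red band comes mostly from its side face being visible. The wrench stands upright, the hand is clear and nothing else has changed, so I hand in.

```bash
python3 -c "
from h import *
print(bot.job_done())"
```

```text
the job is handed in; nothing more can be done
None
```

I handed the job in at about 36 s: the wrench is off the finished screw and stands released on the leaning screw, now upright to within about 1° and started by roughly a quarter turn (85–95° estimated, not measured) at about 10 N. While fitting, the push briefly read 23 N (about 25 N on the screw with the wrench's weight), and I nudged the wrench upright once more after letting go.

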